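# Hold a wood specimen stick in the sawing jig for the saw cut

### The arm

A 6-joint arm with a two-finger parallel gripper is mounted at the origin on the work surface. World frame = base frame: x ahead of the robot, y to its left, z up, the work surface at z = 0. Lengths are in m, angles in degrees, forces in N, time in s.
With the tool pointing down it reaches from about 0.25 to 0.725 m from the base axis. Payload 9.7 kg.
Tool frame: the origin (TCP) lies at the very end of the fingers, on their centre line; the grasp point (between the pads) lies 19 mm behind it; z points along the fingers, y is the line along which they close (so a half turn about z gives the same grasp; the last joint's range is limited). The gripper opens to 85 mm and grips with 20 to 120 N. Pads are 22 mm wide; open, the fingers measure 114 mm over their backs; the gripper's body (76 mm by 85 mm) begins 54 mm behind the grasp point. The pads swing forward as they close: fully open they stand 13 mm farther back than shut.
Start: joints at [75.745, 4.979, 10.078, 95.1, 0, 90], TCP at [0.135, 0.533, 0.231] pointing down, gripper open.
Joint ranges: [-179.16, 179.16], [-48.56, 103.87], [-65.8, 70.77], [-126.05, 130.52], [-82.76, 87.17], [-180, 180]. Speed limits (degrees/s): [127.2, 127.2, 147.25, 180, 180, 180].

### API

Orientations are given as [roll, pitch, yaw] about the fixed x, y, z axes, in that order (R = Rz(yaw) Ry(pitch) Rx(roll)).
In Python, from workcell import bot gives the robot as it stands.
- The arm moves only by the tool arm_command, never from a script. Its argument "series" is a list of rows, each a list of 4 numbers: the shift along the tool's x, y, z in m, then the turn about the tool's z in rad. A call has exactly 5 rows; each row is the pose to reach, as a shift and turn from the pose commanded when the call began, along the tool's axes at that moment; what a row does not reach only later rows make up. A row lasts 1/10 s, in which the tool goes at most 50 mm and 8.59 degrees, less where a joint would pass 70% of its speed; a pose out of reach is approached as far as the arm can. A call with a gripper value outside its range is refused whole. "hand" is the finger opening in m, from 0 to 0.0854, set as the call begins (left out, the last holds). The fingers move at their own pace and stop on an object; "grip_force" is the grip in N (left out, the last holds). Time passes only in rows, so rows that repeat a pose let the fingers close, or fill a call up. It gives the time, the measured TCP pose, the force, the opening and the grip force at its end, in the units of the state.
- bot.get_obs(): the state, without advancing time (a new reading comes with each control period).
- bot.camera(name): name is "side" or "top" or "wrist"; returns a dict with "color" (480x640x3 uint8, blue, green, red), "camera_matrix" (3x3 intrinsics, pixels), "xyz" and "orientation" of the camera in the world; the wrist camera has in their place "T_tool_cam" (4x4, takes a point from camera to tool coordinates, whose origin is the TCP and whose axes are the flange's). Camera axes: x right, y up, looking along -z (the intrinsics and any distortion apply to the point x, -y, -z); pixel columns grow to the right and rows downward; lengths in m; the calibration is good to about 2 mm. A picture is of the moment at which its call begins: read the wrist's pose just before it. There is no depth.
- bot.job_done(): hands the job in; it is judged then, once.
Trained networks look in the newest picture that a camera, given by its name, has taken for a name from the list of things; names that differ only in an ending like _2 or _b are one class to them, and where a whole thing is asked for, a point or a joint stands for the part that bears it (a point fixed in the world has none). Each returns a list of dicts, best first, with "confidence" (0 to 1); they miss things now and then, are a little off and sometimes report something else, mostly with a low value. They report only what shows in the picture. A call takes as long as a camera call. They do not tell look-alikes from the thing itself.
- bot.find_in(camera, target): "location" ([column, row] in pixels, amid what is visible of it).
- bot.mark_of(camera, target): "location" ([column, row] in pixels: a listed point, or the origin of a listed thing).
The state is a dict: "time": time; "q": joint angles; "qd": joint speeds; "joint_efforts": joint torques, N m; "ee_pos": TCP position; "tcp_rot": TCP orientation; "wrist_force": force on the tool from outside, world axes, zero at the start; "torque": the same for the moment, N m; "opening": finger opening in m; "grasp_force": force on a finger pad.
Only numpy, scipy, OpenCV 4.12 (cv2) and the standard library are available. Lean on these libraries where they do the work, as an engineer would, in place of code of your own. Each camera call takes 0.05 s, during which the arm holds its last target. There are 200 camera calls.

### The job

Set up the light wood stick for sawing off its next microscopy sample: lay it on the bed of the sawing jig with its plain end touching the black stop block (blue-painted end away from it) and its side flush along the back fence, without shifting the stop or disturbing the saw, jar, specimen tray and slide box. Then finish while holding it there for the saw: with one diagonal push of the fingers on the long part of the stick, well clear of the saw slot, press it firmly down onto the bed and back against the fence at the same time, and keep pushing: do not let go at the end.

Things in the scene. Friction and masses are not known exactly. Their poses are not given: they have to be found in the camera images.
- stick: The workpiece: straight light-brown wood stick, 20 x 20 mm square and 180 mm long, about 40 to 80 g, lying flat on the bench left of the jig at the start. Origin at its very centre (10 mm above what it lies on). Its y axis runs along its length towards the end that is painted blue (last 28 mm); the other end is plain wood.
- plain_end (a point): Centre of the stick's plain (unpainted) end face, 90 mm from the stick's centre along its -y; axes as the stick's.
- jig: The sawing jig (bench hook), fixed to the bench on rubber feet: aluminium base 170 (x) x 350 (y) mm with a grey bed and an upright aluminium back fence. Origin at the centre of its underside, on the bench; x points square across the jig towards the fence (away from the robot), y along the fence, away from the stop block. All its parts are rigid and share these axes.
- bed: Grey laminate bed plate of the jig, 160 (x) x 340 (y) mm; its flat top is 25 mm above the bench. Origin and axes as jig. The clear bed in front of the fence is 125 mm deep. Across it runs the saw slot, 3 mm wide.
- fence: Aluminium back fence of the jig, along y over the whole 340 mm, 18 mm thick and 35 mm high above the bed, parted only by the 3 mm saw slot; the front face (towards the robot) is at x = +45 mm of the jig frame. Yellow scale tape on its front. Origin and axes as jig.
- slot (a point): Point where the saw slot meets the foot of the fence: in the plane of the bed's top and of the fence's front face, on the slot's centre line (y = -85 mm of the jig). Axes as the jig's: x into the fence, y along the fence away from the stop, z up. A stick that is fully home has its centre at x = -10 mm, z = +10 mm here.
- stop_face (a point): Point on the black stop block's face that takes the stick's end, 10 mm in front of the fence and 10 mm above the bed, where the centre of the stick's end belongs. The face looks along +y of the jig, is 40 mm high and 32 mm wide and reaches down to the bed and back to the fence. The block with its clamp reaches 26 mm further to -y and, with its brass knob, to 85 mm above the bench. Axes as the jig's.
- stop (a joint): Position of the stop block along the fence in m: its face is at y = -140 mm + this value in the jig frame (55 mm minus this value from the slot's centre line). It is clamped for this episode: it resists some 80 N and is to stay where it is.
- saw: Bystander: small fine-toothed saw with brass back, dark wooden handle and orange tooth guard, 305 x 47 mm, 12 mm high, lying beyond the jig. Origin at its underside, handle to its -y. Leave alone.
- jar: Bystander: closed glass jar of sawn wood cubes with white lid, diameter 72 mm, 91 mm high, standing left beyond the stick or in the slide box's place on the right. Origin at the centre of its underside. Leave alone.
- tray: Bystander: grey open tray 130 x 220 mm, 30 mm high, with four darker specimen sticks, right of the jig. Origin at the centre of its underside. Leave alone.
- slidebox: Bystander: closed blue microscope slide box 87 x 167 mm, 34 mm high, standing in the place that the jar does not have. Origin at the centre of its underside. Leave alone.
Not all that is in view belongs to the job. Of the things that look like the stick, the middle-sized one is meant.

How it is judged:
By the outcome, as a careful person would: the job done as asked, in the order asked, and still so for the second after the job is handed in, while the arm keeps its last pose, push and grip.
It also fails if it takes over 70 s, if anything falls off the work surface, if the arm or the gripper's body presses on something with over 40 N, if the wrist force passes 120 N, or if a joint passes its speed limit or range.

## Working session

There is one attempt and no reset: what is moved stays moved. The work goes in short steps, Python scripts to look and compute and a tool call to move; the robot and the scene stay as the last step left them, time stands still between calls to the robot, and variables do not carry over. Pictures are saved under pics/ and viewed, at most 10 in all, crops included, and the job is handed in when it is done.

Besides the shell and the picture viewer there is one more tool, called after "Request:" by a JSON object that holds its "method" and its "body", one argument or row to a line. arm_command: Moves the arm, as the interface text tells. Its arguments: {"type":"object","properties":{"series":{"type":"array"},"hand":{"type":"number"},"grip_force":{"type":"number"}},"required":["series"]}

```bash
mkdir -p pics; ls
cat > h.py <<'E'
import numpy as np, cv2, json
from scipy.spatial.transform import Rotation as R
from workcell import bot
def cam(name):
    o=bot.get_obs(); c=bot.camera(name)
    K=np.array(c["camera_matrix"])
    if "T_tool_cam" in c:
        T=np.eye(4);T[:3,:3]=R.from_euler('xyz',o["tcp_rot"],degrees=True).as_matrix();T[:3,3]=o["ee_pos"]
        T=T@np.array(c["T_tool_cam"])
    else:
        T=np.eye(4);T[:3,:3]=R.from_euler('xyz',c["orientation"],degrees=True).as_matrix();T[:3,3]=c["xyz"]
    return c,K,T
def ray(K,T,px,z):
    d=np.linalg.inv(K)@[px[0],px[1],1]; d=T[:3,:3]@[d[0],-d[1],-d[2]]
    return T[:3,3]+d*(z-T[2,3])/d[2]
def proj(K,T,p):
    c=T[:3,:3].T@(np.array(p)-T[:3,3]); u=K@[c[0],-c[1],-c[2]]; return u[:2]/u[2]
E
python3 - <<'E'
from h import *
o=bot.get_obs();print(o)
for n in ["top","side"]:
    c,K,T=cam(n);cv2.imwrite(f"pics/{n}0.png",c["color"]);print(n,K.tolist(),T.round(3).tolist(),[k for k in c])
    for t,z in [("stick",.01),("plain_end",.01),("jig",0.025),("slot",.025),("stop_face",.035),("saw",0.006),("jar",0),("tray",0),("slidebox",0)]:
        for m in bot.mark_of(n,t)[:4]: print(t,np.round(m["location"],1),round(m["confidence"],2),ray(K,T,m["location"],z).round(4))
E
```

```text
pics
{'time': 0.0, 'q': array([7.57467036e+01, 5.01128295e+00, 1.00345577e+01, 9.50996711e+01,
       4.99549001e-04, 9.00006111e+01]), 'qd': array([-0.06989453,  0.0028194 ,  0.03834344, -0.05453153,  0.13783427,
        0.04014519]), 'joint_efforts': array([-1.21887431e-03, -5.20388997e+01,  4.64805722e+01,  1.61696831e-02,
       -1.09605342e-04, -8.22965973e-06]), 'ee_pos': array([0.13535609, 0.53284748, 0.23058224]), 'tcp_rot': array([-1.79923604e+02, -4.98733688e-04,  1.65746092e+02]), 'wrist_force': array([-0.8119527 , -0.10185473,  0.53187776]), 'torque': array([ 0.01299314,  0.01752834, -0.02277913]), 'grasp_force': 0.0, 'opening': 0.0856651704939633}
top [[610.8003913430113, 0.0, 306.5183968212875], [0.0, 610.8003913430113, 239.5152802797772], [0.0, 0.0, 1.0]] [[0.029, 0.994, -0.107, 0.356], [-1.0, 0.029, -0.004, 0.003], [-0.001, 0.107, 0.994, 2.107], [0.0, 0.0, 0.0, 1.0]] ['color', 'camera_matrix', 'xyz', 'orientation']
stick [139.9 301. ] 0.91 [0.355  0.5753 0.01  ]
stick [220.9 291.3] 0.7 [0.3961 0.3    0.01  ]
stick [204.  258.7] 0.59 [0.5061 0.3632 0.01  ]
plain_end [1
[... 876 characters left out ...]
] ['color', 'camera_matrix', 'xyz', 'orientation']
stick [287.6 359.7] 0.88 [0.5096 0.3604 0.01  ]
stick [307.7 464.4] 0.72 [0.3565 0.559  0.01  ]
stick [341.7 357.2] 0.59 [0.3974 0.2997 0.01  ]
plain_end [301.6 330.3] 0.86 [0.5167 0.2742 0.01  ]
plain_end [267.8 423.2] 0.67 [0.4752 0.5169 0.01  ]
plain_end [358.2 339.2] 0.65 [0.3819 0.238  0.01  ]
jig [347.9 233.4] 0.64 [ 0.5392 -0.0513  0.025 ]
slot [347.1 202.9] 0.77 [ 0.5897 -0.1583  0.025 ]
stop_face [343.9 201.3] 0.39 [ 0.5968 -0.1511  0.035 ]
saw [245.5 243.2] 0.94 [0.7876 0.0871 0.006 ]
jar [351.2 149.6] 0.73 [ 0.6865 -0.4069  0.    ]
tray [423.3 142.3] 0.59 [ 0.4887 -0.5391  0.    ]
slidebox [214.  340.1] 0.83 [0.7003 0.3853 0.    ]
```

Run:
```python
import cv2
a=cv2.imread("pics/top0.png");cv2.imwrite("pics/topc.png",cv2.resize(a[150:350,100:500],(800,400),interpolation=cv2.INTER_CUBIC))
b=cv2.imread("pics/side0.png");cv2.imwrite("pics/sidec.png",cv2.resize(b[280:480,210:410],(600,600),interpolation=cv2.INTER_CUBIC))
```

```text
(no output)
```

View pics/topc.png

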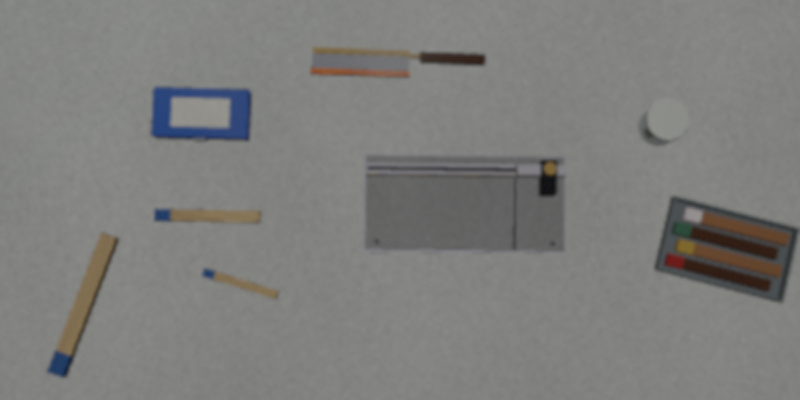

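View pics/sidec.png

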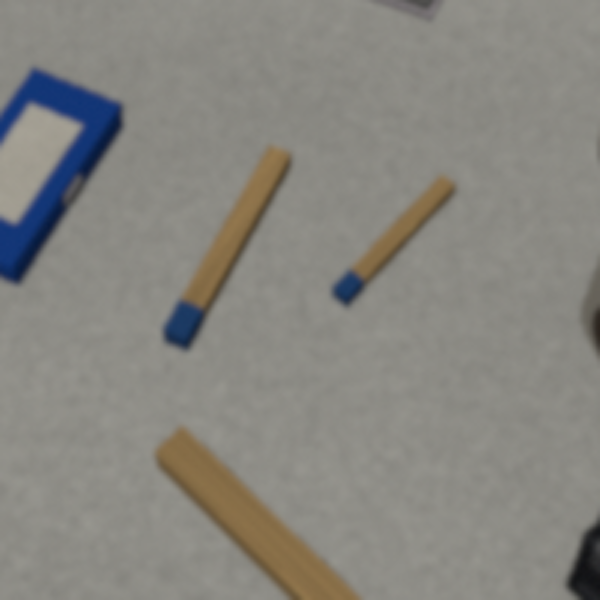

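Three look-alikes in the top view: the big one at (140,301), the small one at (221,291) and the middle one at (204,258). The enlarged crop confirms the middle one is the target: it is about 180 mm long, and its blue end already points towards +y. The jig is roughly axis-aligned, with the stop at its right end near (365,238). I'll move above the stick, closing axis along x.

Request:
{"method": "arm_command", "body": {
  "series": [
    [-0.04,-0.007,0,0.13],
    [-0.08,-0.015,0,0.26],
    [-0.12,-0.022,0,0.39],
    [-0.16,-0.03,0,0.52],
    [-0.2,-0.037,0,0.65]
  ]
}}

```text
time: 1.5
ee_pos: [0.3215, 0.4471, 0.2315]
tcp_rot: [180.0, -0.0, 128.2]
wrist_force: [0.1, 1.5, 0.4]
opening: 0.0855
grasp_force: 0.0
```

```bash
cat >> h.py <<'E'
def shift(target,yaw=None):
    o=bot.get_obs();Rm=R.from_euler('xyz',o["tcp_rot"],degrees=True).as_matrix()
    t=0 if yaw is None else np.deg2rad((o["tcp_rot"][2]-yaw+180)%360-180)
    print("at",o["ee_pos"].round(4),o["tcp_rot"].round(2),"F",o["wrist_force"].round(1),"shift",(Rm.T@(np.array(target)-o["ee_pos"])).round(4),"turn",round(t,3),"t",o["time"])
E
python3 -c "
from h import *
shift([.508,.34,.23],90)"
```

```text
at [0.3215 0.4471 0.2315] [ 1.7998e+02 -1.0000e-02  1.2821e+02] F [0.1 1.5 0.4] shift [-0.1995  0.0804  0.0015] turn 0.667 t 1.5
```

Request:
{"method": "arm_command", "body": {
  "series": [
    [-0.04,0.016,0,0.13],
    [-0.08,0.032,0,0.26],
    [-0.12,0.048,0,0.39],
    [-0.16,0.064,0,0.53],
    [-0.2,0.08,0,0.667]
  ]
}}

```text
time: 2.0
ee_pos: [0.5087, 0.3401, 0.2314]
tcp_rot: [180.0, -0.0, 90.0]
wrist_force: [-0.1, 0.1, 0.3]
opening: 0.0859
grasp_force: 0.0
```

Request:
{"method": "arm_command", "body": {
  "series": [
    [0,0,0,0],
    [0,0,0,0],
    [0,0,0,0],
    [0,0,0,0],
    [0,0,0,0]
  ]
}}

```text
time: 2.5
ee_pos: [0.5065, 0.342, 0.2316]
tcp_rot: [180.0, -0.0, 90.4]
wrist_force: [-0.3, 0.1, -0.1]
opening: 0.0852
grasp_force: 0.0
```

Run:
```python
from h import *
c,K,T=cam("wrist");cv2.imwrite("pics/w1.png",c["color"])
np.savez("w1.npz",K=K,T=T);print(bot.get_obs()["ee_pos"],bot.get_obs()["tcp_rot"],T.round(3).tolist())
for t in ["stick","plain_end"]:
    for m in bot.mark_of("wrist",t)[:2]: print(t,np.round(m["location"],1),round(m["confidence"],2),ray(K,T,m["location"],.01).round(4))
```

```text
[0.50658163 0.34189851 0.23161787] [ 1.79980544e+02 -1.53253565e-02  9.03828806e+01] [[1.0, -0.007, -0.002, 0.506], [0.007, 0.96, 0.279, 0.413], [0.0, -0.279, 0.96, 0.374], [0.0, 0.0, 0.0, 1.0]]
stick [315.5 173.9] 0.89 [0.5092 0.3673 0.01  ]
stick [190.8 242.6] 0.88 [0.3985 0.3055 0.01  ]
plain_end [172.9 309.1] 0.79 [0.377  0.2406 0.01  ]
plain_end [317.  276.3] 0.78 [0.5115 0.2742 0.01  ]
```

View pics/w1.png

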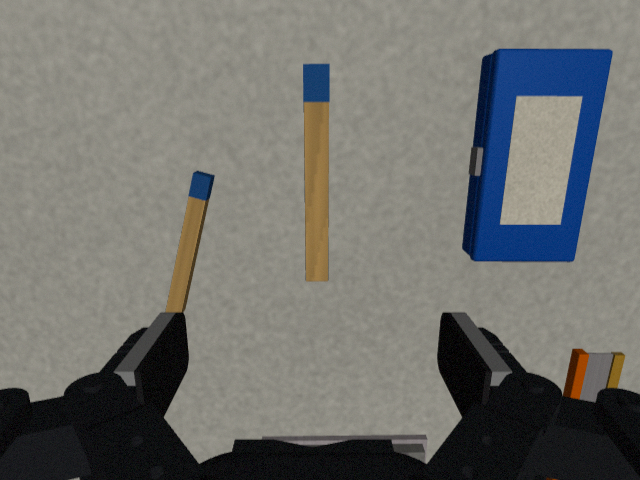

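Picture: the middle stick's top face runs from column 303–329, row 65 (blue) to column 305–328, row 280 (plain). The small stick is to its left and the slide box is well clear to the right.

Run:
```python
from h import *
d=np.load("w1.npz");K,T=d["K"],d["T"]
for p in [(303,65),(329,65),(305,280.5),(328.5,280.5)]: print(ray(K,T,p,.02).round(4))
a=ray(K,T,(316,65),.02);b=ray(K,T,(316.7,280.5),.02);u=(a-b)/np.linalg.norm(a-b);print(np.linalg.norm(a-b),np.degrees(np.arctan2(u[1],u[0])))
g=(a+b)/2+u*.025;print(a,b,g);shift([g[0],g[1],.06],np.degrees(np.arctan2(u[1],u[0])))
```

```text
[0.4987 0.4523 0.02  ]
[0.5189 0.4525 0.02  ]
[0.5007 0.274  0.02  ]
[0.5216 0.2741 0.02  ]
0.1783661900516598 90.73501632813199
[0.5087993  0.45239554 0.02      ] [0.5110874  0.27404403 0.02      ] [0.50962265 0.38821773 0.02      ]
at [0.5068 0.3417 0.2315] [ 1.7999e+02 -1.0000e-02  9.0350e+01] F [-0.8  0.5  0.1] shift [0.0465 0.003  0.1715] turn -0.007 t 2.65
```

Request:
{"method": "arm_command", "body": {
  "series": [
    [0.015,0.001,0.04,-0.007],
    [0.03,0.002,0.08,-0.007],
    [0.046,0.003,0.12,-0.007],
    [0.046,0.003,0.15,-0.007],
    [0.046,0.003,0.17,-0.007]
  ],
  "hand": 0.06
}}

```text
time: 3.15
ee_pos: [0.5087, 0.3872, 0.0582]
tcp_rot: [-179.9, 0.1, 90.8]
wrist_force: [1.4, -0.2, 0.4]
opening: 0.0601
grasp_force: 0.0
```

Request:
{"method": "arm_command", "body": {
  "series": [
    [0,0,0.02,0],
    [0,0,0.04,0],
    [0,0,0.05,0],
    [0,0,0.054,0],
    [0,0,0.054,0]
  ]
}}

```text
time: 3.65
ee_pos: [0.51, 0.3873, 0.0074]
tcp_rot: [-180.0, 0.0, 90.7]
wrist_force: [-0.7, 0.5, -1.0]
opening: 0.0602
grasp_force: 0.0
```

Request:
{"method": "arm_command", "body": {
  "series": [
    [0,0,0,0],
    [0,0,0,0],
    [0,0,0,0],
    [0,0,0,0],
    [0,0,0,0]
  ],
  "hand": 0.0,
  "grip_force": 30
}}

```text
time: 4.15
ee_pos: [0.5105, 0.3876, 0.0083]
tcp_rot: [179.9, -0.1, 90.7]
wrist_force: [-0.3, -0.5, 5.1]
opening: 0.0189
grasp_force: 30.6
```

Request:
{"method": "arm_command", "body": {
  "series": [
    [0,0,0,0],
    [0,0,0,0],
    [0,0,0,0],
    [0,0,0,0],
    [0,0,0,0]
  ]
}}

```text
time: 4.65
ee_pos: [0.5105, 0.3876, 0.0083]
tcp_rot: [179.9, -0.1, 90.7]
wrist_force: [-0.5, -0.2, 5.8]
opening: 0.0191
grasp_force: 30.6
```

Request:
{"method": "arm_command", "body": {
  "series": [
    [0,0,-0.02,0],
    [0,0,-0.06,0],
    [0,0,-0.11,0],
    [0,0,-0.16,0],
    [0,0,-0.2,0]
  ]
}}

```text
time: 5.15
ee_pos: [0.51, 0.3872, 0.2104]
tcp_rot: [179.9, -0.1, 90.7]
wrist_force: [0.3, 0.4, -0.9]
opening: 0.0191
grasp_force: 29.9
```

Request:
{"method": "arm_command", "body": {
  "series": [
    [-0.03,0,0,0.007],
    [-0.07,0,0,0.012],
    [-0.115,-0.005,0,0.012],
    [-0.16,-0.01,0,0.012],
    [-0.2,-0.015,0,0.012]
  ]
}}

```text
time: 5.65
ee_pos: [0.4969, 0.1852, 0.2071]
tcp_rot: [-180.0, 0.0, 90.0]
wrist_force: [-0.1, -0.4, -0.2]
opening: 0.0191
grasp_force: 29.9
```

Request:
{"method": "arm_command", "body": {
  "series": [
    [-0.045,-0.005,0,0],
    [-0.09,-0.01,0,0],
    [-0.135,-0.015,0,0],
    [-0.18,-0.02,0,0],
    [-0.22,-0.025,0,0]
  ]
}}

```text
time: 6.15
ee_pos: [0.4718, -0.0348, 0.2073]
tcp_rot: [180.0, 0.0, 90.0]
wrist_force: [1.7, -0.5, -1.5]
opening: 0.0193
grasp_force: 29.9
```

Request:
{"method": "arm_command", "body": {
  "series": [
    [-0.03,0,0,0],
    [-0.07,0,0,0],
    [-0.11,0,0,0],
    [-0.14,0,0,0],
    [-0.15,0,0,0]
  ]
}}

```text
time: 6.65
ee_pos: [0.472, -0.1852, 0.2069]
tcp_rot: [-180.0, 0.0, 89.9]
wrist_force: [-0.1, 0.9, 0.4]
opening: 0.019
grasp_force: 29.9
```

Request:
{"method": "arm_command", "body": {
  "series": [
    [0,0,0,0],
    [0,0,0,0],
    [0,0,0,0],
    [0,0,0,0],
    [0,0,0,0]
  ]
}}

```text
time: 7.15
ee_pos: [0.4726, -0.1821, 0.2074]
tcp_rot: [180.0, 0.0, 90.1]
wrist_force: [-0.4, -0.0, -0.7]
opening: 0.0191
grasp_force: 29.9
```

Run:
```python
from h import *
c,K,T=cam("wrist");cv2.imwrite("pics/w2.png",c["color"])
np.savez("w2.npz",K=K,T=T);print(bot.get_obs()["ee_pos"],bot.get_obs()["tcp_rot"])
for t,z in [("slot",.025),("stop_face",.035),("plain_end",.2)]:
    for m in bot.mark_of("wrist",t)[:2]: print(t,np.round(m["location"],1),round(m["confidence"],2),ray(K,T,m["location"],z).round(4))
```

```text
[ 0.47253292 -0.18229774  0.20739346] [1.79991968e+02 1.34433543e-03 9.00578840e+01]
slot [464.2 186.9] 0.67 [ 0.5893 -0.1618  0.025 ]
stop_face [454.5 239.8] 0.87 [ 0.5824 -0.2011  0.035 ]
```

View pics/w2.png

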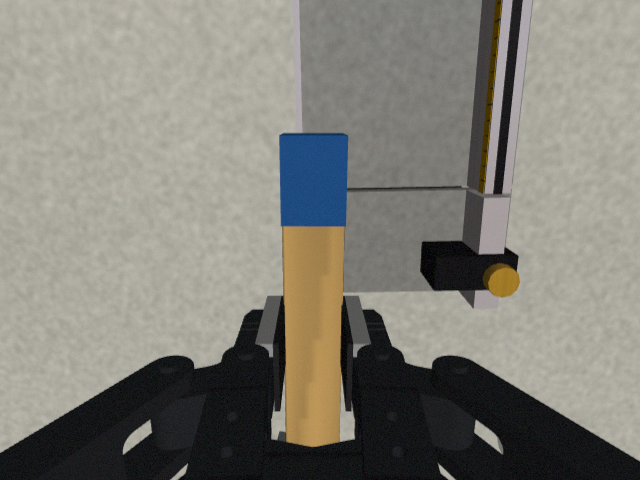

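Run:
```python
from h import *
d=np.load("w2.npz");K,T=d["K"],d["T"]
for p,z in [((421,242),.025),((421,242),.065),((348,189.5),.025),((462,187),.025),((466,187),.025),((345,292),.025),((302,130),.025),((302,5),.025)]: print(p,z,ray(K,T,p,z).round(4))
a=cv2.imread("pics/w2.png");cv2.imwrite("pics/w2c.png",cv2.resize(a[0:320,400:540],(350*3//4*2,600),interpolation=cv2.INTER_CUBIC))
```

```text
(421, 242) 0.025 [ 0.5594 -0.2058  0.025 ]
(421, 242) 0.065 [ 0.5487 -0.1942  0.065 ]
(348, 189.5) 0.025 [ 0.5002 -0.1639  0.025 ]
(462, 187) 0.025 [ 0.5876 -0.1618  0.025 ]
(466, 187) 0.025 [ 0.5907 -0.1618  0.025 ]
(345, 292) 0.025 [ 0.4999 -0.2488  0.025 ]
(302, 130) 0.025 [ 0.4651 -0.1197  0.025 ]
(302, 5) 0.025 [ 0.4656 -0.0369  0.025 ]
```

View pics/w2c.png

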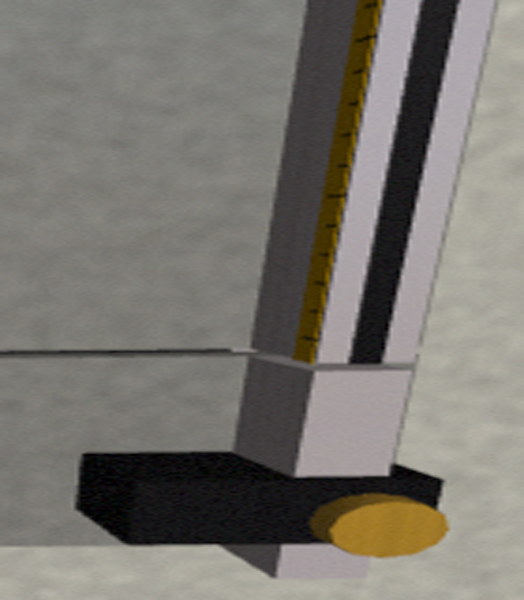

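Run:
```python
from h import *
d=np.load("w2.npz");K,T=d["K"],d["T"]
for p,z in [((421.9,242.7),.025),((434.7,254.9),.065),((462.8,241.6),.025),((479,253.5),.065),((481.5,0),.025),((466.8,186.7),.025),((484,195.7),.06),((511.5,196),.06),((435,292),.025),((300,130),.02)]: print(p,z,ray(K,T,p,z).round(4))
o=bot.get_obs();print(o["ee_pos"],T[:3,3])
# held stick top: z?
for z in (.21,.215,.22,.225): print(z,[ray(K,T,p,z).round(4).tolist() for p in [(280,134),(347.5,134),(284,430),(341,430)]])
```

```text
(421.9, 242.7) 0.025 [ 0.5601 -0.2064  0.025 ]
(434.7, 254.9) 0.065 [ 0.5591 -0.2036  0.065 ]
(462.8, 241.6) 0.025 [ 0.5926 -0.2054  0.025 ]
(479, 253.5) 0.065 [ 0.5902 -0.2026  0.065 ]
(481.5, 0) 0.025 [ 0.5882 -0.0337  0.025 ]
(466.8, 186.7) 0.025 [ 0.5913 -0.1616  0.025 ]
(484, 195.7) 0.06 [ 0.591  -0.1624  0.06  ]
(511.5, 196) 0.06 [ 0.61   -0.1626  0.06  ]
(435, 292) 0.025 [ 0.574  -0.2487  0.025 ]
(300, 130) 0.02 [ 0.4635 -0.1198  0.02  ]
[ 0.47248341 -0.18267923  0.20731749] [ 0.47287767 -0.11139918  0.34976158]
0.21 [[0.4625, -0.1162, 0.21], [0.484, -0.1162, 0.21], [0.4618, -0.2291, 0.21], [0.4843, -0.2291, 0.21]]
0.215 [[0.4629, -0.116, 0.215], [0.4836, -0.116, 0.215], [0.4622, -0.2249, 0.215], [0.4838, -0.2249, 0.215]]
0.22 [[0.4633, -0.1159, 0.22], [0.4832, -0.1158, 0.22], [0.4626, -0.2207, 0.22], [0.4834, -0.2207, 0.22]]
0.225 [[0.4636, -0.1157, 0.225], [0.4828, -0.1157, 0.225], [0.463, -0.2165, 0.225], [0.483, -0.2164, 0.225]]
```

Picture: slot meets the fence foot at (467,187), the stop face's bottom edge runs (422,243)–(463,242), and the stick is straight in the fingers. Worked out: jig yaw ≈ 1.45°, slot at (0.591,-0.162), stop face about 43.5 mm from the slot. I'll place the stick about 45 mm in front of the fence and 4 mm short of the stop, then push it home.

```bash
cat >> h.py <<'E'
YJ=1.45; SL=np.array([.5913,-.1616])
def J(x,y):
    c,s=np.cos(np.deg2rad(YJ)),np.sin(np.deg2rad(YJ)); return SL+np.array([c*x-s*y,s*x+c*y])
def js(x,y,z,yaw=None):
    p=J(x,y);o=bot.get_obs();c,s=np.cos(np.deg2rad(YJ)),np.sin(np.deg2rad(YJ));d=o["ee_pos"][:2]-SL
    print("jig now",np.round([c*d[0]+s*d[1],-s*d[0]+c*d[1]],4)); shift([p[0],p[1],z],yaw)
E
python3 -c "
from h import *
js(-.055,.074,.08,91.45)"
```

```text
jig now [-0.1193 -0.0181]
at [ 0.4725 -0.1827  0.2073] [180.     0.    90.02] F [ 0.8  0.7 -1. ] shift [0.0936 0.062  0.1273] turn -0.025 t 7.35
```

Request:
{"method": "arm_command", "body": {
  "series": [
    [0.03,0.02,0.01,-0.01],
    [0.06,0.04,0.03,-0.025],
    [0.094,0.062,0.06,-0.025],
    [0.094,0.062,0.1,-0.025],
    [0.094,0.062,0.127,-0.025]
  ]
}}

```text
time: 7.85
ee_pos: [0.534, -0.0875, 0.0775]
tcp_rot: [-179.9, -0.0, 91.6]
wrist_force: [0.2, -0.4, -0.6]
opening: 0.0187
grasp_force: 29.9
```

Request:
{"method": "arm_command", "body": {
  "series": [
    [0,0,0.01,0],
    [0,0,0.02,0],
    [0,0,0.03,0],
    [0,0,0.036,0],
    [0,0,0.036,0]
  ]
}}

```text
time: 8.35
ee_pos: [0.5344, -0.0891, 0.0442]
tcp_rot: [-180.0, 0.0, 91.4]
wrist_force: [0.4, -0.1, -1.1]
opening: 0.0194
grasp_force: 29.9
```

```bash
python3 -c "
from h import *
js(-.055,.074,.034,91.45)"
```

```text
jig now [-0.0551  0.0739]
at [ 0.5344 -0.0891  0.0442] [-180.      0.     91.41] F [ 0.4 -0.1 -1.1] shift [0.0001 0.0001 0.0102] turn -0.001 t 8.35
```

Lower until light contact.

Request:
{"method": "arm_command", "body": {
  "series": [
    [0,0,0.003,0],
    [0,0,0.006,0],
    [0,0,0.009,0],
    [0,0,0.0105,0],
    [0,0,0.0105,0]
  ]
}}

```text
time: 8.85
ee_pos: [0.5343, -0.0889, 0.0335]
tcp_rot: [-180.0, -0.0, 91.4]
wrist_force: [0.7, -0.7, -0.5]
opening: 0.0191
grasp_force: 29.9
```

Request:
{"method": "arm_command", "body": {
  "series": [
    [0,0,0,0],
    [0,0,0,0],
    [0,0,0,0],
    [0,0,0,0],
    [0,0,0,0]
  ],
  "hand": 0.032
}}

```text
time: 9.35
ee_pos: [0.5345, -0.0889, 0.0339]
tcp_rot: [180.0, 0.0, 91.4]
wrist_force: [0.4, -0.4, -0.5]
opening: 0.0324
grasp_force: 0.0
```

Request:
{"method": "arm_command", "body": {
  "series": [
    [0,0,-0.015,0],
    [0,0,-0.04,0],
    [0,0,-0.08,0],
    [0,0,-0.12,0],
    [0,0,-0.15,0]
  ]
}}

```text
time: 9.85
ee_pos: [0.5347, -0.089, 0.1878]
tcp_rot: [179.8, 0.0, 91.4]
wrist_force: [0.7, 0.3, 0.6]
opening: 0.0324
grasp_force: 0.0
```

Run:
```python
from h import *
c,K,T=cam("side");cv2.imwrite("pics/s2.png",c["color"])
c,K,T=cam("wrist");cv2.imwrite("pics/w3.png",c["color"]);np.savez("w3.npz",K=K,T=T)
js(-.08,.05,.1,1.45)
```

```text
jig now [-0.0534  0.0738]
at [ 0.5361 -0.0892  0.1898] [1.7956e+02 8.0000e-02 9.1430e+01] F [ 0.2  0.3 -1.2] shift [-0.0237 -0.0273  0.0897] turn 1.571 t 9.95
```

View pics/w3.png

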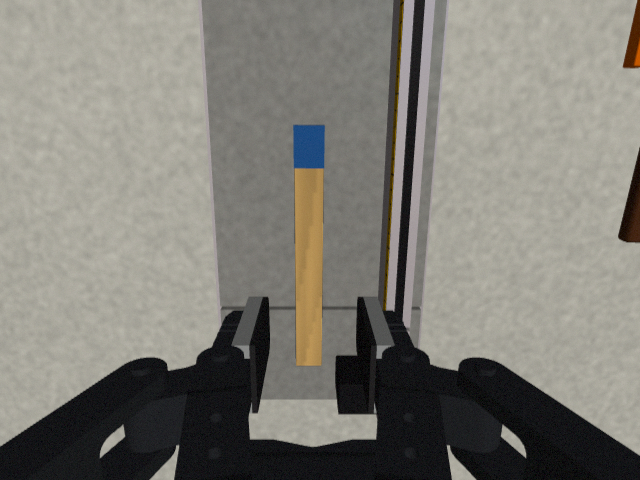

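Run:
```python
from h import *
d=np.load("w3.npz");K,T=d["K"],d["T"]
c,s=np.cos(np.deg2rad(YJ)),np.sin(np.deg2rad(YJ))
for p,z in [((293,125),.045),((325,125),.045),((296,365),.045),((322,365),.045),((336,356),.025),((340,372),.065),((222,308),.025),((380,308),.025)]:
    q=ray(K,T,p,z);e=q[:2]-SL;print(p,z,q.round(4),np.round([c*e[0]+s*e[1],-s*e[0]+c*e[1]],4))
a=cv2.imread("pics/w3.png");cv2.imwrite("pics/w3c.png",cv2.resize(a[280:430,270:430],(800,750))[:600])
```

```text
(293, 125) 0.045 [ 0.5231 -0.0232  0.045 ] [-0.0647  0.1401]
(325, 125) 0.045 [ 0.5441 -0.0227  0.045 ] [-0.0437  0.1401]
(296, 365) 0.045 [ 0.5276 -0.2026  0.045 ] [-0.0647 -0.0394]
(322, 365) 0.045 [ 0.5478 -0.2022  0.045 ] [-0.0446 -0.0395]
(336, 356) 0.025 [ 0.56   -0.2063  0.025 ] [-0.0324 -0.0439]
(340, 372) 0.065 [ 0.56   -0.1951  0.065 ] [-0.0321 -0.0327]
(222, 308) 0.025 [ 0.4677 -0.165   0.025 ] [-0.1236 -0.0003]
(380, 308) 0.025 [ 0.5933 -0.1624  0.025 ] [ 0.002  -0.0008]
```

View pics/w3c.png

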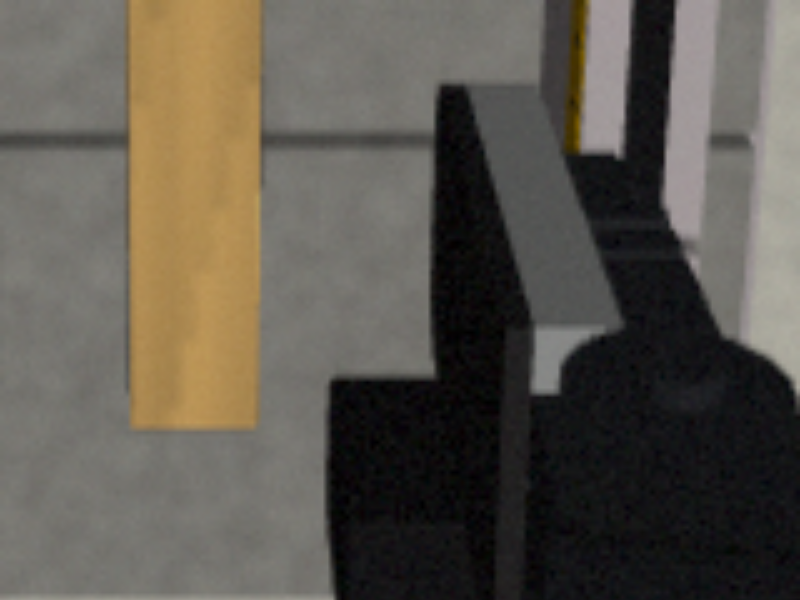

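Confirmed: the stick lies parallel, its plain end (row 365) 4.5 mm short of the stop face and clear of the block. Next I'll close the fingers, turn 90° and go in front of the stick.

Request:
{"method": "arm_command", "body": {
  "series": [
    [-0.005,-0.01,0,0.14],
    [-0.01,-0.02,0,0.28],
    [-0.015,-0.03,0,0.42],
    [-0.02,-0.042,0,0.56],
    [-0.023,-0.042,0,0.7]
  ],
  "hand": 0.0
}}

```text
time: 10.45
ee_pos: [0.4919, -0.1132, 0.1844]
tcp_rot: [180.0, 0.0, 51.0]
wrist_force: [0.2, 0.2, 0.4]
opening: -0.0002
grasp_force: 0.0
```

Request:
{"method": "arm_command", "body": {
  "series": [
    [0,0,0,0.14],
    [0,0,0,0.28],
    [0,0,0,0.42],
    [0,0,0,0.56],
    [0,0,0,0.7]
  ]
}}

```text
time: 10.95
ee_pos: [0.4928, -0.1129, 0.1841]
tcp_rot: [-180.0, 0.0, 10.9]
wrist_force: [-0.6, -0.6, -0.4]
opening: 0.0001
grasp_force: 0.0
```

Request:
{"method": "arm_command", "body": {
  "series": [
    [0,0,0.02,0.1],
    [0,0,0.05,0.171],
    [0,0,0.08,0.171],
    [0,0,0.1,0.171],
    [0,0,0.1,0.171]
  ]
}}

```text
time: 11.45
ee_pos: [0.4913, -0.1126, 0.0813]
tcp_rot: [-179.9, 0.3, 1.4]
wrist_force: [-0.3, 0.5, 0.1]
opening: 0.0002
grasp_force: 0.0
```

```bash
python3 -c "
from h import *
js(-.095,.0505,.034,1.45)"
```

```text
jig now [-0.0988  0.0516]
at [ 0.4913 -0.1126  0.0813] [-179.93    0.26    1.42] F [-0.3  0.5  0.1] shift [0.004  0.0011 0.0472] turn -0.001 t 11.45
```

Request:
{"method": "arm_command", "body": {
  "series": [
    [0,0,0.015,0],
    [0,0,0.03,0],
    [0,0,0.04,0],
    [0,0,0.046,0],
    [0,0,0.046,0]
  ]
}}

```text
time: 11.95
ee_pos: [0.4926, -0.1129, 0.037]
tcp_rot: [-180.0, 0.1, 1.4]
wrist_force: [0.0, -0.1, 0.3]
opening: -0.0002
grasp_force: 0.0
```

Request:
{"method": "arm_command", "body": {
  "series": [
    [0.006,0,0,0],
    [0.012,0,0,0],
    [0.018,0,0,0],
    [0.023,0,0,0],
    [0.028,0,0,0]
  ]
}}

```text
time: 12.45
ee_pos: [0.5216, -0.1123, 0.0379]
tcp_rot: [180.0, -0.0, 1.4]
wrist_force: [0.7, -0.7, 1.3]
opening: -0.0002
grasp_force: 0.2
```

Request:
{"method": "arm_command", "body": {
  "series": [
    [0.005,0,0,0],
    [0.01,0,0,0],
    [0.015,0,0,0],
    [0.02,0,0,0],
    [0.025,0,0,0]
  ]
}}

```text
time: 12.95
ee_pos: [0.5464, -0.1116, 0.0378]
tcp_rot: [-180.0, 0.0, 1.4]
wrist_force: [-0.2, 1.0, -0.1]
opening: 0.0001
grasp_force: 0.2
```

```bash
python3 -c "
from h import *
js(-.031,.0505,.034,1.45)"
```

```text
jig now [-0.0436  0.0511]
at [ 0.5464 -0.1116  0.0378] [-180.      0.      1.42] F [-0.2  1.  -0.1] shift [0.0126 0.0006 0.0038] turn -0.001 t 12.95
```

Request:
{"method": "arm_command", "body": {
  "series": [
    [0.003,0,0,0],
    [0.006,0,0,0],
    [0.009,0,0,0],
    [0.011,0,0,0],
    [0.012,0,0,0]
  ]
}}

```text
time: 13.45
ee_pos: [0.5582, -0.1113, 0.0378]
tcp_rot: [180.0, -0.0, 1.4]
wrist_force: [-0.4, -0.2, -0.3]
opening: 0.0003
grasp_force: 0.2
```

Request:
{"method": "arm_command", "body": {
  "series": [
    [0.0005,0,0,0],
    [0.001,0,0,0],
    [0.0015,0,0,0],
    [0.002,0,0,0],
    [0.002,0,0,0]
  ]
}}

```text
time: 13.95
ee_pos: [0.5587, -0.1113, 0.0377]
tcp_rot: [-180.0, 0.1, 1.4]
wrist_force: [-8.0, 0.4, 3.6]
opening: -0.0
grasp_force: 4.1
```

Fence contact at 8 N. Next, around to the blue end, to push the stick up to the stop.

Request:
{"method": "arm_command", "body": {
  "series": [
    [-0.015,0,0,0],
    [-0.03,-0.02,0,0],
    [-0.03,-0.06,0,0],
    [-0.03,-0.095,0,0],
    [-0.03,-0.125,0,0]
  ]
}}

```text
time: 14.45
ee_pos: [0.5269, 0.0144, 0.0381]
tcp_rot: [-180.0, -0.1, 1.5]
wrist_force: [1.0, 0.1, -0.6]
opening: 0.0
grasp_force: 0.0
```

Request:
{"method": "arm_command", "body": {
  "series": [
    [0.01,0,0.001,0],
    [0.02,0,0.002,0],
    [0.03,0,0.003,0],
    [0.04,0,0.003,0],
    [0.042,0,0.003,0]
  ]
}}

```text
time: 14.95
ee_pos: [0.5701, 0.0132, 0.0345]
tcp_rot: [180.0, 0.0, 1.3]
wrist_force: [-0.7, 0.1, 0.3]
opening: 0.0004
grasp_force: 0.0
```

Run:
```python
from h import *
js(-.019,.152,.034,1.45)
c,K,T=cam("wrist");cv2.imwrite("pics/w4.png",c["color"]);np.savez("w4.npz",K=K,T=T)
```

```text
jig now [-0.0168  0.1753]
at [0.5701 0.0132 0.0345] [180.     0.     1.33] F [-0.7  0.1  0.3] shift [-0.0022  0.0233  0.0005] turn -0.002 t 14.95
```

View pics/w4.png

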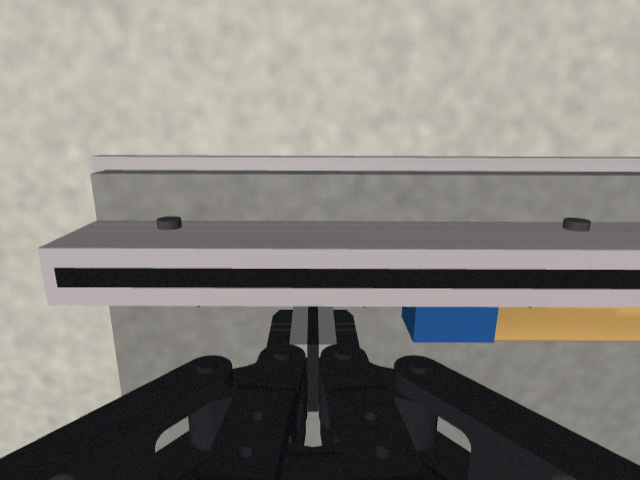

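The stick lies along the fence; its blue end at (410,320) is about 20 mm to the right of the fingers. I'll push it gently in the jig's -y direction.

Request:
{"method": "arm_command", "body": {
  "series": [
    [-0.001,0.004,0,0],
    [-0.001,0.008,0,0],
    [-0.001,0.012,0,0],
    [-0.001,0.015,0,0],
    [-0.001,0.018,0,0]
  ]
}}

```text
time: 15.5
ee_pos: [0.5683, -0.0044, 0.0349]
tcp_rot: [180.0, -0.0, 1.4]
wrist_force: [0.6, -0.1, 0.1]
opening: -0.0
grasp_force: 0.0
```

Request:
{"method": "arm_command", "body": {
  "series": [
    [0,0.001,0,0],
    [0,0.002,0,0],
    [0,0.003,0,0],
    [0,0.004,0,0],
    [0,0.004,0,0]
  ]
}}

```text
time: 16.0
ee_pos: [0.5685, -0.0081, 0.0348]
tcp_rot: [-180.0, 0.0, 1.4]
wrist_force: [-0.4, 0.4, -0.6]
opening: 0.0001
grasp_force: 0.0
```

Run:
```python
from h import *
js(-.019,.150,.034,1.45)
```

```text
jig now [-0.0189  0.154 ]
at [ 0.5685 -0.0081  0.0348] [-180.      0.      1.42] F [-0.4  0.4 -0.6] shift [-0.      0.004   0.0008] turn -0.001 t 16.0
```

Request:
{"method": "arm_command", "body": {
  "series": [
    [0,0.001,0,0],
    [0,0.002,0,0],
    [0,0.003,0,0],
    [0,0.0035,0,0],
    [0,0.0035,0,0]
  ]
}}

```text
time: 16.5
ee_pos: [0.5685, -0.0113, 0.0347]
tcp_rot: [-180.0, 0.0, 1.4]
wrist_force: [-0.3, 3.2, -0.5]
opening: 0.0001
grasp_force: 1.0
```

Request:
{"method": "arm_command", "body": {
  "series": [
    [0,0.0005,0,0],
    [0,0.001,0,0],
    [0,0.0015,0,0],
    [0,0.002,0,0],
    [0,0.002,0,0]
  ]
}}

```text
time: 17.0
ee_pos: [0.5685, -0.0119, 0.0348]
tcp_rot: [-179.8, 0.0, 1.5]
wrist_force: [-0.1, 11.0, -0.7]
opening: -0.0003
grasp_force: 5.0
```

Stick touches the stop (11 N). I'll back off, lift, and go above the long part at jig y ≈ 72 mm from the slot.

Request:
{"method": "arm_command", "body": {
  "series": [
    [0,-0.004,0,0],
    [0,-0.01,0,0],
    [0,-0.01,-0.02,0],
    [0,-0.01,-0.04,0],
    [0,-0.01,-0.04,0]
  ]
}}

```text
time: 17.5
ee_pos: [0.5698, -0.0035, 0.0776]
tcp_rot: [180.0, -0.2, 1.4]
wrist_force: [0.5, -0.6, 0.9]
opening: 0.0002
grasp_force: 0.0
```

Request:
{"method": "arm_command", "body": {
  "series": [
    [0.001,0.02,0,0],
    [0.002,0.04,0,0],
    [0.003,0.06,0,0],
    [0.003,0.08,0,0],
    [0.003,0.086,0,0]
  ]
}}

```text
time: 18.0
ee_pos: [0.5732, -0.0909, 0.074]
tcp_rot: [180.0, 0.0, 1.3]
wrist_force: [0.5, -0.3, -0.9]
opening: -0.0002
grasp_force: 0.0
```

Run:
```python
from h import *
js(-.016,.072,.052,1.45)
```

```text
jig now [-0.0163  0.0711]
at [ 0.5732 -0.0909  0.074 ] [1.7997e+02 4.0000e-02 1.3300e+00] F [ 0.5 -0.3 -0.9] shift [ 0.0003 -0.0009  0.022 ] turn -0.002 t 18.0
```

Request:
{"method": "arm_command", "body": {
  "series": [
    [-0.001,0,0.006,0],
    [-0.002,0,0.012,0],
    [-0.002,0,0.018,0],
    [-0.002,0,0.023,0],
    [-0.002,0,0.023,0]
  ]
}}

```text
time: 18.5
ee_pos: [0.571, -0.0889, 0.0507]
tcp_rot: [-180.0, 0.1, 1.5]
wrist_force: [-0.0, -0.6, -0.1]
opening: 0.0003
grasp_force: 0.0
```

Request:
{"method": "arm_command", "body": {
  "series": [
    [0,0,0.0015,0],
    [0,0,0.003,0],
    [0,0,0.0045,0],
    [0,0,0.006,0],
    [0,0,0.006,0]
  ]
}}

```text
time: 19.0
ee_pos: [0.5714, -0.0895, 0.0456]
tcp_rot: [-180.0, 0.0, 1.4]
wrist_force: [-0.3, -0.3, -0.4]
opening: -0.0001
grasp_force: 0.0
```

Now the diagonal push: down and towards the fence together.

Request:
{"method": "arm_command", "body": {
  "series": [
    [0.0002,0,0.0005,0],
    [0.0004,0,0.001,0],
    [0.0006,0,0.0015,0],
    [0.0008,0,0.002,0],
    [0.001,0,0.0025,0]
  ]
}}

```text
time: 19.5
ee_pos: [0.572, -0.0895, 0.045]
tcp_rot: [180.0, 0.0, 1.4]
wrist_force: [-11.5, 0.5, 19.2]
opening: -0.0004
grasp_force: 9.4
```

Request:
{"method": "arm_command", "body": {
  "series": [
    [0.0001,0,0.0003,0],
    [0.0002,0,0.0006,0],
    [0.0003,0,0.001,0],
    [0.0003,0,0.001,0],
    [0.0003,0,0.001,0]
  ]
}}

```text
time: 20.0
ee_pos: [0.572, -0.0896, 0.045]
tcp_rot: [180.0, 0.0, 1.4]
wrist_force: [-13.4, 0.9, 23.1]
opening: -0.0002
grasp_force: 11.5
```

Run:
```python
from h import *
for n in ["side","top"]:
    c,K,T=cam(n)
    if n=="side":
        a=c["color"];cv2.imwrite("pics/s3.png",cv2.resize(a[150:300,280:430],(600,600),interpolation=cv2.INTER_CUBIC))
    for t,z in [("stick",.035),("plain_end",.035)]:
        for m in bot.mark_of(n,t)[:3]:
            e=ray(K,T,m["location"],z)[:2]-SL;print(n,t,np.round(m["location"],1),round(m["confidence"],2),e.round(4))
js(-.016,.072,.045,1.45)
```

```text
side stick [339.9 358.7] 0.94 [-0.1974  0.4798]
side stick [306.8 465.4] 0.89 [-0.2388  0.7311]
side stick [342.4 209.5] 0.54 [-0.0042  0.0421]
side plain_end [360.1 339.6] 0.82 [-0.2192  0.4131]
side plain_end [269.3 425.2] 0.68 [-0.1284  0.6897]
top stick [220.4 293.3] 0.69 [-0.2024  0.4595]
top stick [143.1 302. ] 0.68 [-0.2393  0.719 ]
top plain_end [155.  266.9] 0.72 [-0.1197  0.6855]
top plain_end [367.7 240.2] 0.6 [-0.0074 -0.0347]
top plain_end [240.4 296.3] 0.43 [-0.2105  0.3915]
jig now [-0.0175  0.0725]
at [ 0.572  -0.0895  0.0449] [179.98   0.     1.41] F [-14.    0.8  23.2] shift [ 0.0015  0.0005 -0.0001] turn -0.001 t 20.3
```

View pics/s3.png

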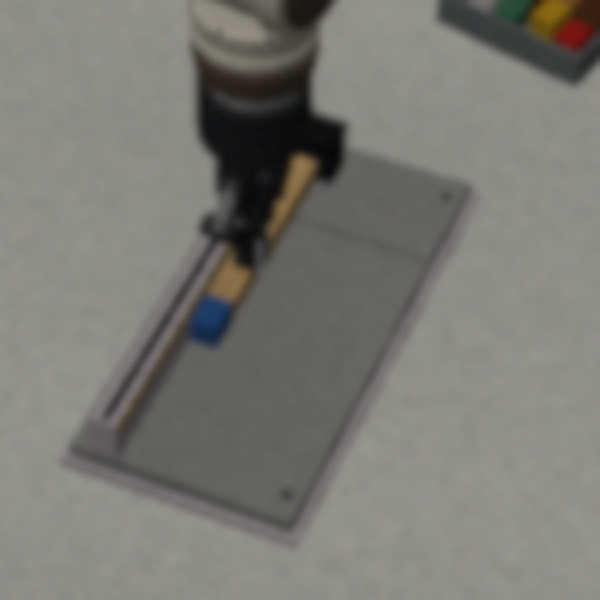

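The side view shows the stick along the fence with its plain end at the stop (crop (315,155)) and blue end away at (210,320). The fingers press on the long part clear of the slot, at a steady 23 N down and 14 N back.

```bash
python3 -c "
from workcell import bot
print(bot.job_done())"
```

```text
the job is handed in; nothing more can be done
None
```

The job is handed in at about 20 s: the middle-sized stick lies on the bed against the stop and fence, held by one diagonal push (about 23 N down, 14 N back) on its long part about 72 mm from the slot; the final side view looked right, and I got no verdict back.

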